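Lock the analyser's cover with its T-key

ROBOT

A 7-joint arm with a two-finger parallel gripper is mounted at the origin on the work surface. World frame = base frame: x ahead of the robot, y to its left, z up, the work surface at z = 0. Lengths are in m, angles in rad, forces in N, time in s.
With the tool pointing down it reaches from about 0.425 to 0.875 m from the base axis. Payload 4.7 kg.
Tool frame: the origin (TCP) lies between the finger pads; the fingertips stand 11 mm ahead of it and the grasp point (between the pads) lies 8 mm behind it (arm.finger_overhang is the distance from the TCP to the fingertips, in m); z points along the fingers, y is the line along which they close (so a half turn about z gives the same grasp; the last joint's range is limited). The gripper opens to 85 mm and grips with 20 to 120 N. Pads are 22 mm wide; open, the fingers measure 114 mm over their backs; the gripper's body (76 mm by 85 mm) begins 54 mm behind the grasp point. The pads swing forward as they close: fully open they stand 13 mm farther back than shut.
Start: joints at [-1.335, 0.321, -0.07, 1.45, 0.023, 1.371, -0.057], TCP at [0.143, 0.634, 0.217] pointing down, gripper open.
Joint ranges: [-2.86, 2.86], [-0.3, 2.09], [-1.38, 1.24], [0.06, 2.45], [-1.56, 4.7], [0.09, 2.05], [-2.69, 2.69]. Speed limits (rad/s): [2.57, 2.57, 3.14, 3.14, 3.14, 3.14, 3.14].

INTERFACE

Orientations are given as a rotation vector (axis times angle).
In Python, from rig import arm gives the robot as it stands.
- The arm moves only by the shell command python3 -m handwheel 'ROWS'. ROWS is JSON, a list of rows, each a list of 7 numbers: the gripper command: -1 is shut, 1 is fully open, values between are in proportion, then the shift along the tool's x, y, z scaled (see below), then the turn, a rotation vector about the tool's x, y, z scaled (see below). A call has 1 to 12 rows; each row shifts and turns the commanded pose from where the row before left it, along the tool's axes as they then stand; what a row does not reach is not made up. The controller multiplies each number of a shift by 250 mm and each number of a turn by 1.5 rad. A row lasts 1/8 s, in which the tool goes at most 62.5 mm and 10.7 degrees, less where a joint would pass 70% of its speed; a pose out of reach is approached as far as the arm can. A call with a number of a shift or a turn outside -1 to 1 is refused whole. A call with a gripper value outside its range is refused whole. The fingers move at their own pace and stop on an object; the grip force is fixed at half the most. Time passes only in rows, so rows that do not move let the fingers close. It gives the time, the measured TCP pose, the force, the opening and the grip force at its end, in the units of the state.
- arm.sense(): the state, without advancing time (a new reading comes with each control period).
- arm.capture(name): name is "scene" or "side" or "wrist"; returns the picture (480x640x3 uint8, red, green, blue); there is no depth.
- arm.camera_model(name): a dict with "vertical_fov" (degrees; the focal length in pixels is half the picture's height over the tangent of half this angle, whatever the lens; pixels are square), "cx", "cy" (the principal point, pixels), "xyz" and "attitude" of the camera in the world; the wrist camera has in their place "mount" (4x4, takes a point from camera to tool coordinates, whose origin is the TCP and whose axes are the flange's). Camera axes: x right, y up, looking along -z (the intrinsics and any distortion apply to the point x, -y, -z); pixel columns grow to the right and rows downward; lengths in m; the calibration is good to about 2 mm. A picture is of the moment at which its call begins: read the wrist's pose just before it. camera_model takes no time and is no camera call.
- arm.sign_off(): hands the job in; it is judged then, once.
Trained networks look in the newest picture that a camera, given by its name, has taken for a name from the list of things; names that differ only in an ending like _2 or _b are one class to them, and where a whole thing is asked for, a point or a joint stands for the part that bears it (a point fixed in the world has none). Each returns a list of dicts, best first, with "score" (0 to 1); they miss things now and then, are a little off and sometimes report something else, mostly with a low value. They report only what shows in the picture. A call takes as long as a camera call. They do not tell look-alikes from the thing itself.
- arm.search_frame(camera, name): "rect" ([left, top, right, bottom] in pixels, round what is visible of it).
The state is a dict: "time": time; "q": joint angles; "joint_vel": joint speeds; "joint_torque": joint torques, N m; "tcp_pos": TCP position; "eef_rot": TCP orientation; "contact_force": force on the tool from outside, world axes, zero at the start; "wrist_torque": the same for the moment, N m; "grip_width": finger opening in m; "grip_force": force on a finger pad.
Only numpy, scipy, OpenCV 4.12 (cv2) and the standard library are available. Lean on these libraries where they do the work, as an engineer would, in place of code of your own. Each camera call takes 0.05 s, during which the arm holds its last target. There are 200 camera calls.

TASK

Take the orange T-key out of its parking block, pass its T-head down through the slot in the water analyser's aluminium lock cover, push it down against the spring and give it a quarter turn so that it rises into its groove and stays locked there crosswise to the slot; then let go. The cover is stuck up to 14 mm to one side or the other of its usual place, so feel or look for the slot and never force the key (keep it under about 40 N against the analyser), and do not knock over or shift anything else.

Things in the scene. Friction and masses are not known exactly. Their poses are not given: they have to be found in the camera images.
- key: T-key, 80 g, 60 mm tall, standing head down in either pocket of the block. Origin: centre of its underside, z up the shaft. From there up: steel T-head 30 (x) by 10 (y) by 8 mm high; round shaft 9 mm across from 8 to 38 mm; orange bar handle 40 (x) by 14 (y) mm from 38 to 60 mm, parallel to the head. Grip the handle across y. A half turn looks the same
- block: white parking block fixed to the bench, 150 (x) by 60 (y) by 40 mm high; origin under its centre. Two pockets at x = -38 and +38 mm, each 35 (x) by 15 (y) mm, open at the top, floor 12 mm above the bench; the key and a blue driver stand on these floors, handles along the block's x, sticking up 32 mm above the block
- analyser: field water analyser, a black box with a grey deck, 200 (x) by 260 (y) by 90 mm high, heavy and fixed; origin under its centre. On the deck lies an aluminium lock cover plate 96 (x) by 104 (y) by 7 mm, with two short red marks beside its slot; a blue screen is on the right part of the deck
- lock (a point): usual centre of the slot, level with the cover's upper face (97 mm above the bench), at x = -30, y = +45 mm of the analyser, same axes. Slot: 33 mm long (x), 13 mm wide (y), right through. The cover with its slot really sits up to 14 mm to either side of this point along y (not measured; exact in x); it is stuck there and does not yield when touched
- plate (a point): top of the spring plate under the slot's usual place, 8 mm below the cover's upper face (36 mm across, moves along with the cover). It pushes up with about 5 N at first touch plus 0.5 N per mm, and stops hard 23 mm below the face. A key let go unturned is pushed back up
- groove (a point): where the underside of the locked key rests (usual place), 12 mm below the cover's upper face. The cover is 7 mm thick; its lower 3 mm have a crosswise groove, 16 mm wide (x), 36 mm long (y). To turn, either way, push the key's underside 16 to 21 mm below the face (about 9 to 12 N); after a quarter turn let it up: it rises 3 mm into the groove and is held upright
- driver: blue-handled spare driver with a plain round brass tip (no T-head), same handle and height as the key, standing in the other pocket of the block; 70 g. Bystander. Origin at the centre of its underside, z up
- drop_a: small white dropper bottle, green cap, 28 mm across, 65 mm tall; bystander; origin under its centre
- drop_b: small white dropper bottle, blue cap, 28 mm across, 65 mm tall; bystander; origin under its centre
- drop_c: small white dropper bottle, blue cap, 28 mm across, 65 mm tall, on the right, between the analyser and the open metal case; bystander; origin under its centre
- vial: glass sample vial with black cap, 25 mm across, 50 mm tall, standing on the analyser's deck on its far right part; bystander; origin under its centre
- reagent: amber glass jar, black cap, 60 mm across, 110 mm tall; bystander; origin under its centre
- dish: green plastic dish, 60 mm across, 18 mm tall; bystander; origin under its centre
Things that resemble listed ones, but are neither listed nor needed, are in the scene too. Leave any pink or white look-alike of the key alone.

How it is judged:
On the way, in this order (a step that is already met when the one before it is completed fails the run):
1. the key is lifted clear of the block, its underside at least 35 mm above the block's underside (z of key in the frame of block above 0.035 m), for 0.1 s.
2. the key's head is through the slot and pushed down below the lock ring (underside over 15 mm below the cover's upper face), at the cover (z of key in the frame of lock below -0.015 m and horizontal distance between key and lock below 0.024 m), for 0.1 s.
At the end, for the whole second after the job is handed in: the key stands locked in the cover: underside 10.2 to 13.8 mm below the cover's upper face (seated in the groove at 12 mm), within 24 mm horizontally of the lock site, its head crosswise to the slot within 0.3 rad, upright within 0.1 rad, released and at rest (z of key in the frame of lock between -0.0138 and -0.0102 m and horizontal distance between key and lock below 0.024 m and angle between the x axis of key and the y axis of lock, either way round below 0.3 rad and angle between key's own z axis and vertical below 0.1 rad and linear speed of key below 0.02 m/s and angular speed of key below 0.2 rad/s); the robot touches nothing.
It fails at once if the key is forced against the analyser or its cover with more than 45 N (contact force between key and analyser above 45 N).
It fails at once if a bystander (driver, bottle, vial, jar or dish) is moved over 30 mm (distance of any of driver, drop_a, drop_b, drop_c, vial, reagent, dish from where it was at the start of the episode above 0.03 m).
It fails at once if a bystander is tipped over (beyond 0.5 rad) (angle between any of driver, drop_a, drop_b, drop_c, vial, reagent, dish's own z axis and vertical above 0.5 rad).
It also fails if it takes over 72 s, if anything falls off the work surface, if the arm or the gripper's body presses on something with over 40 N, if the wrist force passes 120 N, or if a joint passes its speed limit or range.

## Working session

There is one attempt and no reset: what is moved stays moved. The work goes in short steps, Python scripts to look and compute and a shell command to move; the robot and the scene stay as the last step left them, time stands still between calls to the robot, and variables do not carry over. Pictures are saved under pics/ and viewed, at most 10 in all, crops included, and the job is handed in when it is done.

```bash
mkdir -p pics; ls; python3 - <<'E'
from rig import arm
import cv2
s=arm.sense();print(s)
for n in("scene","side","wrist"):
    m=arm.camera_model(n);print(n,m)
a=arm.capture("scene");cv2.imwrite("pics/scene0.png",a[:,:,::-1])
for k in("key","block","analyser","lock","driver"):
    print(k,[(r["rect"],round(r["score"],2)) for r in arm.search_frame("scene",k)][:4])
b=arm.capture("side");cv2.imwrite("pics/side0.png",b[:,:,::-1])
for k in("key","block","analyser","driver"):
    print(k,[(r["rect"],round(r["score"],2)) for r in arm.search_frame("side",k)][:4])
E
```

```text
pics
{'time': 0.0, 'q': array([-1.33490778,  0.32183931, -0.07009656,  1.45170647,  0.02256109,
        1.37081378, -0.05693909]), 'joint_vel': array([-0.00157974,  0.0004684 , -0.00069662,  0.00037907,  0.00029761,
       -0.00198508, -0.00011065]), 'joint_torque': array([ 2.47694134e-04, -4.93588042e+01, -3.81869758e-01, -3.14330399e+01,
        1.30311868e-02,  1.14368772e-02, -2.00377869e-06]), 'tcp_pos': array([0.14288313, 0.63349762, 0.21559724]), 'eef_rot': array([-3.47659930e-01, -3.12213395e+00,  3.10024774e-03]), 'contact_force': array([-0.03443225,  0.39546081, -0.59333254]), 'wrist_torque': array([-0.01737066, -0.03021271,  0.06747286]), 'grip_force': 0.0, 'grip_width': 0.08531956721400052}
scene {'vertical_fov': 46.12555234991714, 'cx': 311.65030707344295, 'cy': 232.65143090051342, 'xyz': array([1.19068398, 0.21793434, 1.06936905]), 'attitude': array([0.37693178, 0.54756738, 1.83464212])}
side {'vertical_fov': 43.797699144800916, 'cx': 307.3442836751183, 'cy': 233.47959177322178, 'xyz': array([ 0.00580412, -0.62047251,  1.04520886]), 'attitude': array([ 0.70434487, -0.26
[... 400 characters left out ...]
0,  0.00000000e+00,  0.00000000e+00,
         1.00000000e+00]])}
key [([419.1, 269.4, 441.1, 291.2], 0.85), ([375.2, 220.5, 390.7, 239.4], 0.76), ([418.2, 221.0, 431.3, 244.0], 0.53), ([317.0, 290.9, 331.9, 316.2], 0.53)]
block [([399.4, 195.2, 451.3, 264.7], 0.77)]
analyser [([189.1, 155.0, 342.0, 288.2], 0.87)]
lock [([186.4, 151.4, 344.8, 294.1], 0.61), ([197.2, 186.9, 213.5, 210.1], 0.24)]
driver [([433.8, 196.4, 439.6, 213.2], 0.56)]
key [([223.0, 203.5, 238.3, 214.9], 0.71), ([249.0, 182.5, 264.0, 205.3], 0.68), ([195.8, 216.7, 210.1, 234.0], 0.28)]
block [([183.4, 203.9, 252.5, 255.3], 0.56)]
analyser [([281.1, 217.4, 431.3, 364.7], 0.79)]
driver [([195.5, 213.6, 212.7, 234.7], 0.57)]
```

View pics/scene0.png

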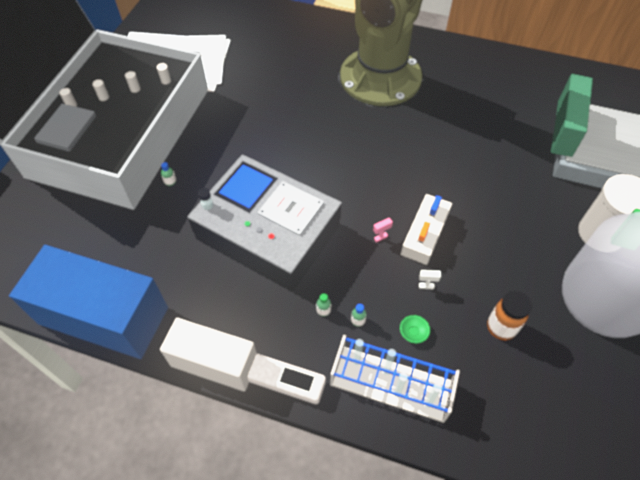

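View pics/side0.png

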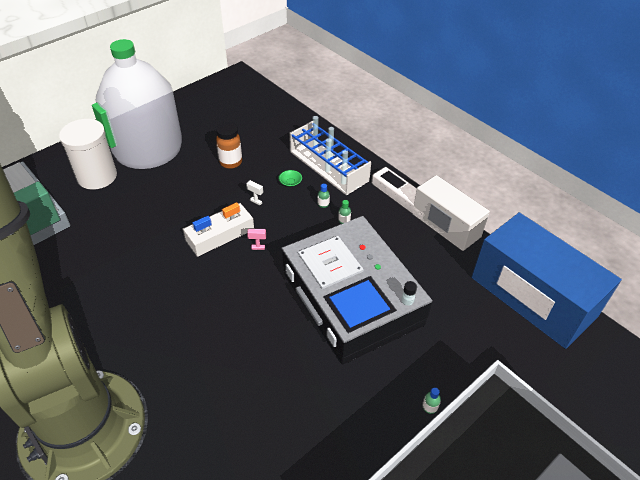

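Candidates: orange key handle in the block at scene (425,231) / side (231,211). Look-alikes are the pink one at scene (382,229) / side (257,236) and the white one at scene (429,278) / side (255,190). The blue driver is at scene (437,205). I choose the orange one standing in the white block.

```bash
cat > h.py <<'E'
import numpy as np,cv2
from scipy.spatial.transform import Rotation as R
from rig import arm
def cam(n,s=None):
    m=arm.camera_model(n);f=240/np.tan(np.radians(m["vertical_fov"])/2)
    if n=="wrist":
        s=s or arm.sense();M=m["mount"];Rt=R.from_rotvec(s["eef_rot"]).as_matrix()
        return f,m["cx"],m["cy"],Rt@M[:3,3]+s["tcp_pos"],Rt@M[:3,:3]
    return f,m["cx"],m["cy"],np.array(m["xyz"]),R.from_rotvec(m["attitude"]).as_matrix()
def toz(c,uv,z):
    f,cx,cy,p,A=c;d=A@np.array([(uv[0]-cx)/f,-(uv[1]-cy)/f,-1]);return p+d*(z-p[2])/d[2]
def proj(c,P):
    f,cx,cy,p,A=c;q=A.T@(np.asarray(P)-p);return np.array([cx+f*q[0]/-q[2],cy-f*q[1]/-q[2]])
def blobs(img,lo,hi,box,amin=6):
    x0,y0,x1,y1=map(int,box);hsv=cv2.cvtColor(img,cv2.COLOR_RGB2HSV)[y0:y1,x0:x1]
    m=cv2.inRange(hsv,np.array(lo),np.array(hi));n,l,st,c=cv2.connectedComponentsWithStats(m)
    return [(c[i]+[x0,y0],int(st[i,4])) for i in range(1,n) if st[i,4]>=amin]
E
python3 - <<'E'
from h import *
np.set_printoptions(precision=4,suppress=True)
I={n:cv2.imread(f"pics/{n}0.png")[:,:,::-1].copy() for n in("scene","side")}
B={"scene":[("key",(5,150,120),(18,255,255),(410,215,440,250)),("driver",(105,120,80),(125,255,255),(425,190,450,220)),("red",(0,90,80),(8,255,255),(255,175,325,235)),("red2",(172,90,80),(180,255,255),(255,175,325,235)),("screen",(105,150,80),(125,255,255),(205,155,285,215))],
"side":[("key",(5,150,120),(18,255,255),(215,195,245,225)),("driver",(105,120,80),(125,255,255),(185,205,215,240)),("red",(0,90,80),(8,255,255),(300,235,360,290)),("red2",(172,90,80),(180,255,255),(300,235,360,290)),("screen",(105,150,80),(125,255,255),(320,270,400,335))]}
for n in B:
    c=cam(n)
    for k,lo,hi,bx in B[n]:
        z={"key":.064,"driver":.064}.get(k,.097)
        if k=="screen":z=.09
        for uv,a in blobs(I[n],lo,hi,bx,3): print(n,k,uv,a,toz(c,uv,z))
a=I["scene"][180:300,360:460];b=I["side"][180:260,170:290];c=I["side"][225:300,280:380]
z=lambda q:cv2.resize(q,(400,400),interpolation=cv2.INTER_CUBIC)
cv2.imwrite("pics/crop0.png",np.hstack([z(a),z(c)])[:,:,::-1])
E
```

```text
scene key [422.7812 235.7812] 32 [0.5154 0.2248 0.064 ]
scene driver [435.4845 203.9485] 97 [0.4258 0.233  0.064 ]
scene red [270.5 234. ] 4 [ 0.6309 -0.0722  0.097 ]
scene screen [245.3349 185.7192] 1275 [ 0.5269 -0.1714  0.09  ]
side key [230.6135 209.9387] 163 [0.4998 0.2238 0.064 ]
side driver [201.5519 223.1038] 183 [0.4258 0.2327 0.064 ]
side red [323.7692 252.    ] 13 [ 0.5584 -0.0311  0.097 ]
side red [335.6154 268.0769] 13 [ 0.548  -0.0789  0.097 ]
side screen [359.21   303.2635] 1624 [ 0.5274 -0.1699  0.09  ]
```

View pics/crop0.png

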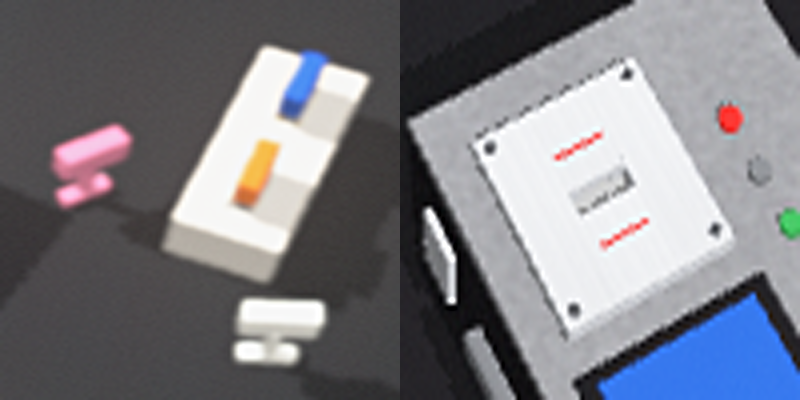

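The crop shows the orange bar in the block's near pocket at scene (425,231) and the blue driver in the other pocket. The pink and white look-alikes stand outside the block. The slot lies between the two red marks in the cover, at side (330,260).

```bash
cat >> h.py <<'E'
def togo(target,yawdir,s=None):
    """target tcp; tool y axis to lie along heading yawdir (deg), either way. prints shift (tool axes, /250mm) & turn"""
    s=s or arm.sense();A=R.from_rotvec(s["eef_rot"]).as_matrix()
    best=None
    for k in(0,180):
        h=np.radians(yawdir+k);y=np.array([np.cos(h),np.sin(h),0]);z=np.array([0,0,-1.]);T=np.column_stack([np.cross(y,z),y,z])
        rv=R.from_matrix(A.T@T).as_rotvec()
        if best is None or np.linalg.norm(rv)<np.linalg.norm(best):best=rv
    print("shift tool mm",(A.T@(np.array(target)-s["tcp_pos"])*1000).round(1),"units",(A.T@(np.array(target)-s["tcp_pos"])/.25).round(3),
      "turn units",(best/1.5).round(4),"q",s["q"].round(2),"tcp",s["tcp_pos"].round(4),"w",round(s["grip_width"],4))
    return A
E
python3 - <<'E'
from h import *
np.set_printoptions(precision=4,suppress=True)
print(togo([.50,.224,.2],83.1))
c=cam("scene")
for uv,z in(((572,115),.1),((566,160),.0),((382,229),.05),((429,278),.05),((620,200),.1)):print(uv,toz(c,uv,z))
E
```

```text
shift tool mm [-438.4 -321.5   16.8] units [-1.754 -1.286  0.067] turn units [ 0.      0.0001 -0.0675] q [-1.33  0.32 -0.07  1.45  0.02  1.37 -0.06] tcp [0.143  0.6341 0.2167] w 0.0853
[[-0.9755  0.2199  0.0001]
 [ 0.2199  0.9755  0.    ]
 [-0.0001  0.0001 -1.    ]]
(572, 115) [0.101  0.4824 0.1   ]
(566, 160) [0.1478 0.5086 0.    ]
(382, 229) [0.5165 0.1378 0.05  ]
(429, 278) [0.6021 0.2592 0.05  ]
(620, 200) [0.322  0.5987 0.1   ]
```

```bash
python3 -m handwheel '[[1,0,0,-0.2,0,0,0],[1,-0.175,-0.129,0,0,0,0],[1,-0.175,-0.129,0,0,0,0],[1,-0.175,-0.129,0,0,0,0],[1,-0.175,-0.129,0,0,0,0],[1,-0.175,-0.129,0,0,0,0],[0,-0.175,-0.129,0,0,0,0],[0,-0.175,-0.129,0,0,0,0],[0,-0.175,-0.129,0,0,0,0],[0,-0.175,-0.129,0,0,0,0],[0,-0.175,-0.129,0,0,0,0],[0,0,0,0.2,0,0,-0.0675]]'; python3 -m handwheel '[[0,0,0,0,0,0,0],[0,0,0,0,0,0,0]]'
python3 - <<'E'
from h import *
np.set_printoptions(precision=4,suppress=True)
s=arm.sense();a=arm.capture("wrist");c=cam("wrist",s)
cv2.imwrite("pics/w1.png",a[:,:,::-1]);togo([.50,.224,.055],83.1,s);print(s["contact_force"],proj(c,[.5,.224,.072]))
for k,lo,hi in(("key",(5,150,100),(20,255,255)),("driver",(105,120,60),(125,255,255))):
    for uv,n in blobs(a,lo,hi,(0,0,640,480),100):print(k,uv,n,toz(c,uv,.07))
E
```

```text
time: 2.05
tcp_pos: [0.5049, 0.2191, 0.2204]
eef_rot: [0.199, 3.126, 0.006]
contact_force: [-1.1, 2.0, -0.4]
grip_width: 0.0427
grip_force: 0.0
time: 2.3
tcp_pos: [0.4989, 0.2244, 0.2181]
eef_rot: [0.189, 3.135, 0.002]
contact_force: [1.3, 0.3, 0.4]
grip_width: 0.0425
grip_force: 0.0
shift tool mm [ -1.   -0.4 163.1] units [-0.004 -0.002  0.652] turn units [ 0.0007  0.0006 -0.    ] q [-0.78  0.1   0.33  1.72 -0.03  1.33  1.01] tcp [0.4989 0.2244 0.2181] w 0.0425
[1.2565 0.3105 0.3685] [325.3541 221.7091]
key [323.6737 218.9871] 852 [0.4981 0.2229 0.07  ]
key [512.8889 297.2292] 288 [0.5859 0.3747 0.07  ]
key [556.7455 333.5071] 2126 [0.626  0.4139 0.07  ]
driver [323.0621 122.3747] 982 [0.4248 0.2315 0.07  ]
driver [270.64   431.1689] 225 [0.7006 0.1465 0.07  ]
driver [464.1685 470.7228] 184 [0.7726 0.3307 0.07  ]
```

View pics/w1.png

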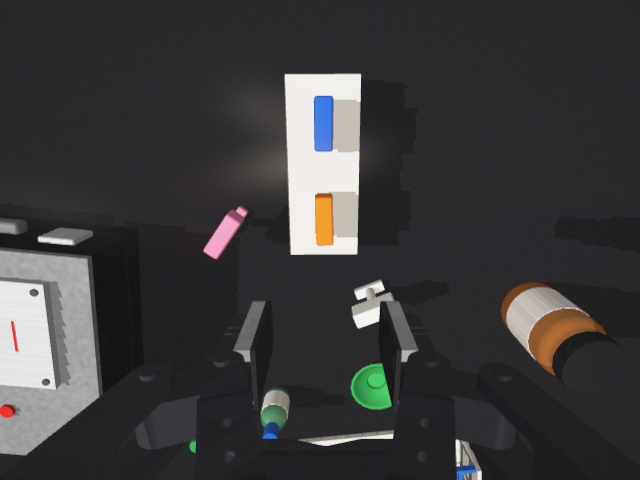

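The wrist view shows the orange handle at (324,219), aligned with the gripper and centred within about 1 mm, with the driver at (323,122). I'll go down and grip.

```bash
python3 -m handwheel '[[0,0,-0.004,0.13,0,0,0],[0,0,0,0.17,0,0,0],[0,0,0,0.17,0,0,0],[0,0,0,0.11,0,0,0],[0,0,0,0.05,0,0,0],[0,0,0,0.02,0,0,0],[0,0,0,0,0,0,0],[-1,0,0,0,0,0,0],[-1,0,0,0,0,0,0],[-1,0,0,0,0,0,0],[-1,0,0,0,0,0,0],[-1,0,0,0,0,0,0]]'; python3 -c "
from h import *
s=arm.sense();togo([.4985,.2232,.055],83.1,s);print(s['contact_force'],s['grip_force'],s['wrist_torque'])"
```

```text
time: 3.85
tcp_pos: [0.4996, 0.2227, 0.0554]
eef_rot: [0.189, 3.134, 0.002]
contact_force: [-0.4, 0.3, 5.4]
grip_width: 0.0104
grip_force: 58.9
shift tool mm [1.2 0.3 0.4] units [0.005 0.001 0.002] turn units [ 0.001   0.0011 -0.0001] q [-0.75  0.25  0.32  1.9  -0.09  1.    1.06] tcp [0.4996 0.2227 0.0554] w 0.0104
[-0.42591693  0.29992397  5.36603653] 58.86909870430827 [-0.04674922  0.08339217 -0.01234961]
```

```bash
python3 -m handwheel '[[-1,0,0,-0.05,0,0,0],[-1,0,0,-0.15,0,0,0],[-1,0,0,-0.2,0,0,0],[-1,0,0,-0.14,0,0,0],[-1,0,0,0,0,0,0]]'; python3 -c "
from h import *
s=arm.sense();togo([.5532,-.055,.190],77.7,s);print(s['contact_force'],s['grip_force'],s['wrist_torque'])
a=arm.capture('wrist');cv2.imwrite('pics/w2.png',a[:,:,::-1])"
```

```text
time: 4.47
tcp_pos: [0.5005, 0.223, 0.1929]
eef_rot: [0.189, 3.131, 0.006]
contact_force: [0.2, 0.9, -0.9]
grip_width: 0.0099
grip_force: 58.7
shift tool mm [ -85.8 -269.6    2.2] units [-0.343 -1.079  0.009] turn units [0.0029 0.0032 0.0626] q [-0.78  0.11  0.33  1.76 -0.04  1.27  1.02] tcp [0.5005 0.223  0.1929] w 0.0099
[ 0.22626364  0.88952856 -0.94371228] 58.74574888497591 [-0.05307551  0.02077218 -0.00907994]
```

View pics/w2.png

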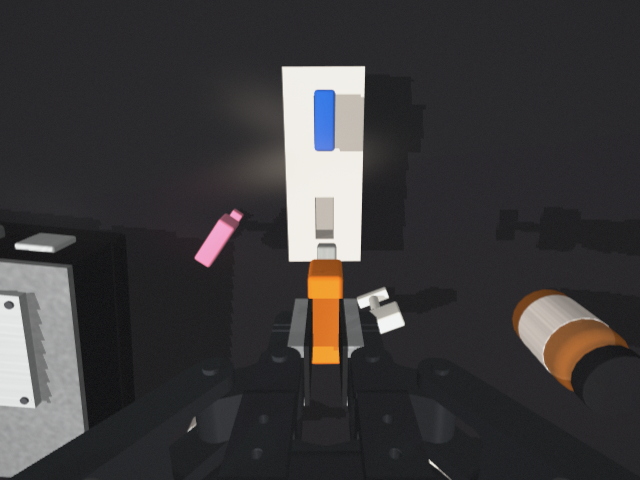

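The key is held upright at (325,310) and the pocket at (325,217) is empty. Next I go over the cover.

```bash
python3 -m handwheel '[[-1,-0.03,-0.1,0,0,0,0],[-1,-0.05,-0.157,0,0,0,0],[-1,-0.05,-0.157,0,0,0,0],[-1,-0.05,-0.157,0,0,0,0],[-1,-0.05,-0.157,0,0,0,0],[-1,-0.05,-0.157,0,0,0,0],[-1,-0.038,-0.117,0,0,0,0],[-1,-0.025,-0.077,0,0,0,0.0626],[-1,0,0,0,0,0,0],[-1,0,0,0,0,0,0]]'; python3 - <<'E'
from h import *
np.set_printoptions(precision=4,suppress=True)
s=arm.sense();togo([.5532,-.055,.190],77.7,s);print(s['contact_force'],s['grip_force'])
a=arm.capture('wrist');cv2.imwrite('pics/w3.png',a[:,:,::-1]);c=cam("wrist",s)
for lo,hi in(((0,120,60),(6,255,255)),((174,120,60),(180,255,255))):
    for uv,n in blobs(a,lo,hi,(100,100,540,450),8):print(uv,n,toz(c,uv,.097))
E
```

```text
time: 5.78
tcp_pos: [0.5507, -0.0545, 0.1882]
eef_rot: [-0.332, -3.122, -0.001]
contact_force: [0.2, 1.1, -1.1]
grip_width: 0.0106
grip_force: 58.8
shift tool mm [-2.6 -0.  -1.9] units [-0.01  -0.    -0.007] turn units [ 0.0001 -0.0015  0.0019] q [-0.47  0.14  0.57  1.75 -0.08  1.27  1.48] tcp [ 0.5507 -0.0545  0.1882] w 0.0106
[ 0.1584  1.0683 -1.0978] 58.76030635088682
[283.8679 245.217 ] 106 [ 0.5474 -0.0824  0.097 ]
[357.7451 244.4314] 102 [ 0.5572 -0.0343  0.097 ]
```

View pics/w3.png

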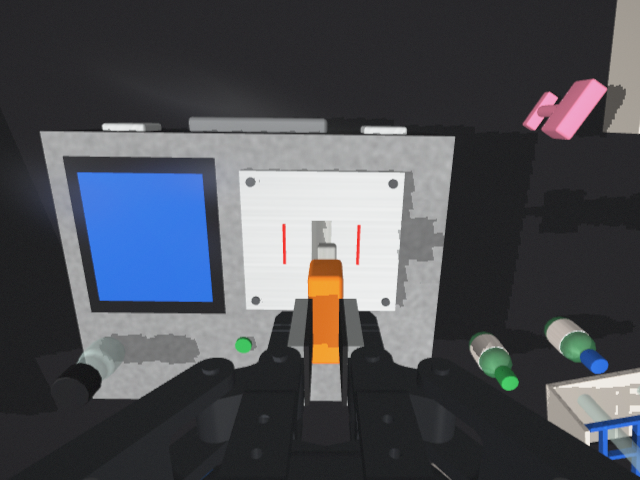

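The wrist view shows the red marks at (284,245) and (358,244), with the slot between them at about x=321 and its rear end at row 221. The head tip is at about (327,250). The cover is square to the tool. I need a zoom to get the exact head-to-slot offsets.

```bash
python3 - <<'E'
from h import *
a=cv2.imread('pics/w3.png')[205:305,270:370]
cv2.imwrite('pics/w3c.png',cv2.resize(a,(600,600),interpolation=cv2.INTER_CUBIC))
E
```

```text
(no output)
```

View pics/w3c.png

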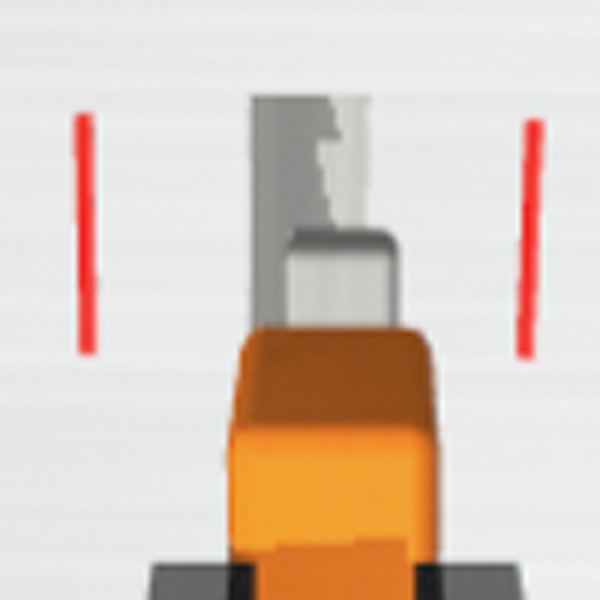

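```bash
python3 - <<'E'
from h import *
m=arm.camera_model("wrist");f=240/np.tan(np.radians(m["vertical_fov"])/2);M=m["mount"]
c=(f,m["cx"],m["cy"],M[:3,3],M[:3,:3])
u=43.4e-3
for n,uv,d in(("head bottom edge",(326.8,242.9),u),("head top edge",(326.8,245.8),u-.008),("handle bot edge",(326.1,259.3),u-.038),("handle top edge",(325.4,275.4),u-.06),
 ("slot rear end",(321.4,220.8),.0912),("marks mid",(320.8,244.8),.0912),("slotL",(311.6,232),.0912),("slotR",(331.4,232),.0912)):
    print(n,(toz(c,uv,d)*1000).round(2))
E
```

```text
head bottom edge [13.92  0.38 43.4 ]
head top edge [14.9   0.35 35.4 ]
handle bot edge [18.43 -0.06  5.4 ]
handle top edge [ 19.84  -0.36 -16.6 ]
slot rear end [13.84 -2.98 91.2 ]
marks mid [-2.6  -3.45 91.2 ]
slotL [ 6.25 -9.46 91.2 ]
slotR [ 6.24  3.56 91.2 ]
```

Key to slot: shift the tool by about x -2.0 mm and y -3.5 mm. I'll do that, descend to about 4 mm above the cover and look again.

```bash
python3 -m handwheel '[[-1,-0.008,-0.014,0.04,0,0,0],[-1,0,0,0.07,0,0,0],[-1,0,0,0.045,0,0,0],[-1,0,0,0.013,0,0,0],[-1,0,0,0,0,0,0],[-1,0,0,0,0,0,0]]'; python3 - <<'E'
from h import *
np.set_printoptions(precision=4,suppress=True)
s=arm.sense();togo([.5532,-.055,.190],77.7,s);print(s['contact_force'],s['grip_force'])
a=arm.capture('wrist');c=cam("wrist",s)
for lo,hi in(((0,120,60),(6,255,255)),((174,120,60),(180,255,255))):
    for uv,n in blobs(a,lo,hi,(100,100,540,450),8):print(uv,n,toz(c,uv,.097))
cv2.imwrite('pics/w4c.png',cv2.resize(a[215:315,270:370],(600,600),interpolation=cv2.INTER_CUBIC)[:,:,::-1])
E
```

```text
time: 6.58
tcp_pos: [0.5531, -0.0597, 0.1477]
eef_rot: [0.336, 3.123, 0.0]
contact_force: [-0.5, 0.1, -0.9]
grip_width: 0.0104
grip_force: 58.8
shift tool mm [  0.8   4.6 -42.3] units [ 0.003  0.019 -0.169] turn units [0.0002 0.0007 0.0002] q [-0.45  0.18  0.57  1.8  -0.11  1.19  1.51] tcp [ 0.5531 -0.0597  0.1477] w 0.0104
[-0.4659  0.0846 -0.9314] 58.76144740730524
[284.6875 259.125 ] 144 [ 0.5462 -0.082   0.097 ]
[371.906  259.8658] 149 [ 0.5571 -0.0342  0.097 ]
[331.7536 375.1558] 276 [ 0.6269 -0.0722  0.097 ]
```

View pics/w4c.png

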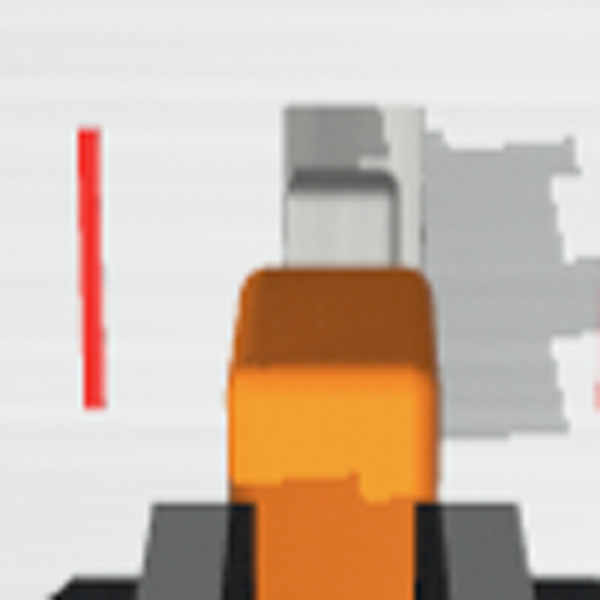

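The slot is at crop x 285–425 with its rear end at row 105. The head spans x 289–399 with its front edge at row 172, so the head is slightly left of centre.

```bash
python3 - <<'E'
from h import *
m=arm.camera_model("wrist");f=240/np.tan(np.radians(m["vertical_fov"])/2);M=m["mount"]
c=(f,m["cx"],m["cy"],M[:3,3],M[:3,:3])
u=43.4e-3;d=.0507
for n,uv,d in(("head bottom edge",(326.9,243.3),u),("slot rear end",(328.75,232.1),d),("marks mid",(328.3,259.5),d),("slotL",(317.1,240),d),("slotR",(340.4,240),d)):
    print(n,(toz(c,uv,d)*1000).round(2))
togo([.553,-.06,.1],77.7)
E
```

```text
head bottom edge [13.69  0.43 43.4 ]
slot rear end [17.84  1.47 50.7 ]
marks mid [ 1.79  1.25 50.7 ]
slotL [13.29 -4.97 50.7 ]
slotR [13.28  7.94 50.7 ]
shift tool mm [ 0.1 -0.3 47.8] units [ 0.    -0.001  0.191] turn units [0.0002 0.0007 0.0002] q [-0.45  0.18  0.57  1.8  -0.11  1.19  1.51] tcp [ 0.5531 -0.0597  0.1478] w 0.011
```

```bash
python3 -m handwheel '[[-1,0.008,0.004,0.01,0,0,0],[-1,0,0,0.008,0,0,0],[-1,0,0,0,0,0,0],[-1,0,0,0,0,0,0]]'; python3 - <<'E'
from h import *
np.set_printoptions(precision=4,suppress=True)
s=arm.sense();A=togo([.5531,-.0597,.1477],77.7,s);print(s['contact_force'])
a=arm.capture('wrist');c=cam("wrist",s)
P=[toz(c,uv,.097) for uv,n in blobs(a,(0,120,60),(6,255,255),(100,100,540,330),8)];print(P,"marks mid tool mm",A.T@(np.mean(P,0)-s["tcp_pos"])*1000)
cv2.imwrite('pics/w5c.png',cv2.resize(a[215:315,270:370],(600,600),interpolation=cv2.INTER_CUBIC)[:,:,::-1])
E
```

```text
time: 7.12
tcp_pos: [0.5509, -0.0583, 0.1428]
eef_rot: [0.336, 3.123, 0.0]
contact_force: [-1.1, -0.9, -1.8]
grip_width: 0.0104
grip_force: 58.8
shift tool mm [-2.4 -0.9 -4.9] units [-0.01  -0.004 -0.02 ] turn units [0.     0.0001 0.0002] q [-0.46  0.18  0.57  1.81 -0.11  1.18  1.51] tcp [ 0.5509 -0.0583  0.1428] w 0.0104
[-1.0782 -0.8686 -1.8407]
[array([ 0.5465, -0.0821,  0.097 ]), array([ 0.5571, -0.0342,  0.097 ])] marks mid tool mm [-0.8163  0.3398 45.7558]
```

View pics/w5c.png

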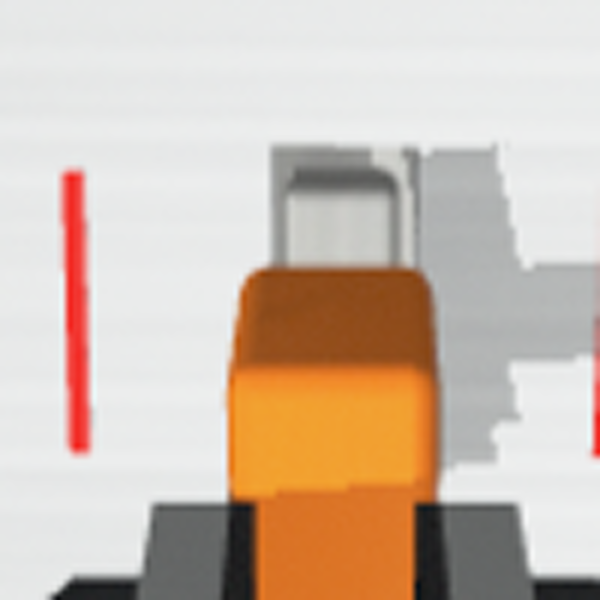

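The head (crop 289–399) is centred in the slot (272–420), and the offsets are now within 0.3 mm. I'll insert gently.

```bash
python3 -m handwheel '[[-1,0,0,0.01,0,0,0],[-1,0,0,0.008,0,0,0],[-1,0,0,0,0,0,0]]'; python3 -m handwheel '[[-1,0,0,0.008,0,0,0],[-1,0,0,0,0,0,0]]'; python3 -c "
from h import *
s=arm.sense();togo([.5509,-.0583,.1428],77.7,s);print(s['contact_force'],s['wrist_torque'])"
```

```text
time: 7.55
tcp_pos: [0.5507, -0.0583, 0.1379]
eef_rot: [-0.336, -3.123, 0.0]
contact_force: [0.0, -0.2, -0.1]
grip_width: 0.0103
grip_force: 58.8
time: 7.8
tcp_pos: [0.5508, -0.0583, 0.1361]
eef_rot: [-0.336, -3.123, -0.0]
contact_force: [-0.7, -0.5, -0.4]
grip_width: 0.0101
grip_force: 58.8
shift tool mm [-0.1 -0.  -6.7] units [-0.    -0.    -0.027] turn units [-0.     -0.0002  0.0002] q [-0.45  0.19  0.57  1.82 -0.11  1.17  1.51] tcp [ 0.5508 -0.0583  0.1361] w 0.0101
[-0.70944078 -0.5249984  -0.42333379] [0.02681936 0.01538348 0.00449349]
```

The underside is about 4 mm down inside the slot with no force. Next I push on towards the spring.

```bash
python3 -m handwheel '[[-1,0,0,0.012,0,0,0],[-1,0,0,0.012,0,0,0],[-1,0,0,0,0,0,0]]'; python3 -m handwheel '[[-1,0,0,0.012,0,0,0],[-1,0,0,0.01,0,0,0],[-1,0,0,0,0,0,0],[-1,0,0,0,0,0,0]]'; python3 -c "
from h import *
s=arm.sense();togo([.5509,-.0583,.1220],77.7,s);print(s['contact_force'],s['wrist_torque'])"
```

```text
time: 8.18
tcp_pos: [0.5513, -0.0583, 0.1308]
eef_rot: [0.336, 3.123, 0.001]
contact_force: [-0.8, 0.9, 5.5]
grip_width: 0.0106
grip_force: 59.8
time: 8.68
tcp_pos: [0.5515, -0.0583, 0.1258]
eef_rot: [0.336, 3.122, 0.001]
contact_force: [-1.4, 1.2, 7.3]
grip_width: 0.0103
grip_force: 60.2
shift tool mm [ 0.6 -0.1  3.8] units [ 0.002 -0.001  0.015] turn units [0.0005 0.0008 0.0001] q [-0.45  0.2   0.57  1.83 -0.12  1.15  1.51] tcp [ 0.5515 -0.0583  0.1258] w 0.0103
[-1.41154     1.24143135  7.29648259] [ 0.11776417  0.33909744 -0.00964386]
```

```bash
python3 -m handwheel '[[-1,0,0,0.01,0,0,0],[-1,0,0,0.009,0,0,0],[-1,0,0,0,0,0,0],[-1,0,0,0,0,0,0]]'; python3 -c "
from h import *
s=arm.sense();togo([.5509,-.0583,.1220],77.7,s);print(s['contact_force'],s['wrist_torque'])"
```

```text
time: 9.18
tcp_pos: [0.5517, -0.0583, 0.1215]
eef_rot: [0.336, 3.122, 0.001]
contact_force: [-2.3, 0.7, 9.2]
grip_width: 0.0105
grip_force: 60.6
shift tool mm [ 0.8 -0.2 -0.5] units [ 0.003 -0.001 -0.002] turn units [0.0006 0.0011 0.0002] q [-0.45  0.2   0.57  1.83 -0.12  1.14  1.52] tcp [ 0.5517 -0.0583  0.1215] w 0.0105
[-2.34039501  0.6876971   9.18999692] [0.07431208 0.54638993 0.01979475]
```

```bash
python3 -m handwheel '[[-1,0,0,0,0,0,0.0873],[-1,0,0,0,0,0,0.0873],[-1,0,0,0,0,0,0.0873],[-1,0,0,0,0,0,0.0873],[-1,0.0006,0.0013,0,0,0,0.0873],[-1,0.0006,0.0013,0,0,0,0.0873],[-1,0,0,0,0,0,0]]'; python3 -c "
from h import *
s=arm.sense();togo([.5515,-.0583,.1220],-12.3,s);print(s['contact_force'],s['wrist_torque'])"
```

```text
time: 10.05
tcp_pos: [0.5531, -0.058, 0.1219]
eef_rot: [1.506, 2.753, 0.003]
contact_force: [-0.5, -0.8, 8.9]
grip_width: 0.0106
grip_force: 60.6
shift tool mm [ 0.6 -1.5 -0.1] units [ 0.002 -0.006 -0.   ] turn units [0.0029 0.0006 0.5228] q [-0.53  0.21  0.66  1.83 -0.14  1.14  0.75] tcp [ 0.5531 -0.058   0.1219] w 0.0106
[-0.50900629 -0.8024257   8.90138124] [-0.10472672  0.05633444 -0.05365127]
```

Free turning so far, so I finish the quarter.

```bash
python3 -m handwheel '[[-1,0.0006,0.0013,0,0,0,0.0873],[-1,0.0006,0.0013,0,0,0,0.0873],[-1,0,0,0,0,0,0.0873],[-1,0,0,0,0,0,0.0873],[-1,0,0,0,0,0,0.0873],[-1,0,0,0,0,0,0.0865],[-1,0,0,0,0,0,0],[-1,0,0,0,0,0,0]]'; python3 -c "
from h import *
s=arm.sense();togo([.5515,-.0583,.1285],-12,s);print(s['contact_force'],s['wrist_torque'])"
```

```text
time: 11.05
tcp_pos: [0.5536, -0.0573, 0.1219]
eef_rot: [2.444, 1.97, 0.005]
contact_force: [-0.3, 0.8, 8.9]
grip_width: 0.0102
grip_force: 60.6
shift tool mm [-1.4 -1.8 -6.6] units [-0.005 -0.007 -0.026] turn units [ 0.0028 -0.0007 -0.003 ] q [-0.62  0.23  0.77  1.83 -0.17  1.14 -0.01] tcp [ 0.5536 -0.0573  0.1219] w 0.0102
[-0.32744669  0.84488552  8.90983152] [-0.00845883 -0.01102129 -0.02368127]
```

```bash
python3 -m handwheel '[[-1,0,-0.006,0,0,0,0],[-1,0,0,0,0,0,0],[-1,0,0,-0.008,0,0,0],[-1,0,0,-0.008,0,0,0],[-1,0,0,-0.006,0,0,0],[-1,0,0,0,0,0,0],[-1,0,0,0,0,0,0]]'; python3 -c "
from h import *
s=arm.sense();togo([.5515,-.0583,.1285],-12,s);print(s['contact_force'],s['wrist_torque'])"
```

```text
time: 11.92
tcp_pos: [0.5523, -0.0571, 0.1271]
eef_rot: [2.443, 1.97, 0.006]
contact_force: [2.5, 0.1, 5.9]
grip_width: 0.0104
grip_force: 60.1
shift tool mm [-1.3 -0.5 -1.4] units [-0.005 -0.002 -0.006] turn units [ 0.0033 -0.0006 -0.003 ] q [-0.62  0.22  0.77  1.83 -0.17  1.15 -0.01] tcp [ 0.5523 -0.0571  0.1271] w 0.0104
[2.50903236 0.12704576 5.93572389] [-0.11818756 -0.34145071  0.00242918]
```

```bash
python3 -m handwheel '[[-1,0,0,-0.006,0,0,0],[-1,0,0,0,0,0,0],[-1,0,0,0,0,0,0]]'; python3 -c "
from h import *
s=arm.sense();togo([.5515,-.0583,.1285],-12,s);print(s['contact_force'],s['wrist_torque'])"
```

```text
time: 12.3
tcp_pos: [0.5518, -0.057, 0.1281]
eef_rot: [2.444, 1.97, 0.004]
contact_force: [1.8, -0.0, 6.1]
grip_width: 0.01
grip_force: 60.0
shift tool mm [-1.3  0.  -0.4] units [-0.005  0.    -0.002] turn units [ 0.0025 -0.0004 -0.003 ] q [-0.62  0.22  0.77  1.83 -0.16  1.16 -0.02] tcp [ 0.5518 -0.057   0.1281] w 0.01
[ 1.82545842 -0.03234949  6.14544105] [-0.09696881 -0.56974299 -0.03288186]
```

```bash
python3 -m handwheel '[[-0.6,0,0,0,0,0,0],[-0.2,0,0,0,0,0,0],[0,0,0,0,0,0,0],[0,0,0,0,0,0,0],[0,0,0,-0.05,0,0,0],[0,0,0,-0.15,0,0,0],[0,0,0,-0.2,0,0,0],[0,0,0,-0.1,0,0,0],[0,0,0,0,0,0,0],[0,0,0,0,0,0,0]]'; python3 - <<'E'
from h import *
s=arm.sense();print(s['contact_force'],s["tcp_pos"])
a=arm.capture('wrist');c=cam("wrist",s)
for z in(.145,):
    for uv,n in blobs(a,(5,150,100),(20,255,255),(100,100,540,400),100):print(uv,n,toz(c,uv,z))
b=arm.capture("side");w=cv2.resize(b[210:310,265:365],(480,480),interpolation=cv2.INTER_CUBIC)
cv2.imwrite('pics/end.png',np.hstack([cv2.resize(a,(320,480))[:,:,::-1],w[:,:,::-1]]))
# handle-top expected in side view for underside depth 12 / 18
cs=cam("side");print([proj(cs,[.5518,-.0582,.097+t-265*0]) .round(1) for t in(.048,.042,.052)])
E
```

```text
time: 13.55
tcp_pos: [0.5496, -0.0566, 0.2513]
eef_rot: [-2.445, -1.971, 0.001]
contact_force: [0.8, 0.5, -0.6]
grip_width: 0.0426
grip_force: 0.0
[ 0.79146938  0.49995941 -0.62615009] [ 0.54959895 -0.05664185  0.25131289]
[331.31640625 219.3671875 ] 256 [ 0.55554517 -0.04722541  0.145     ]
[array([330.9, 245.9]), array([330.8, 247.8]), array([330.9, 244.6])]
```

View pics/end.png

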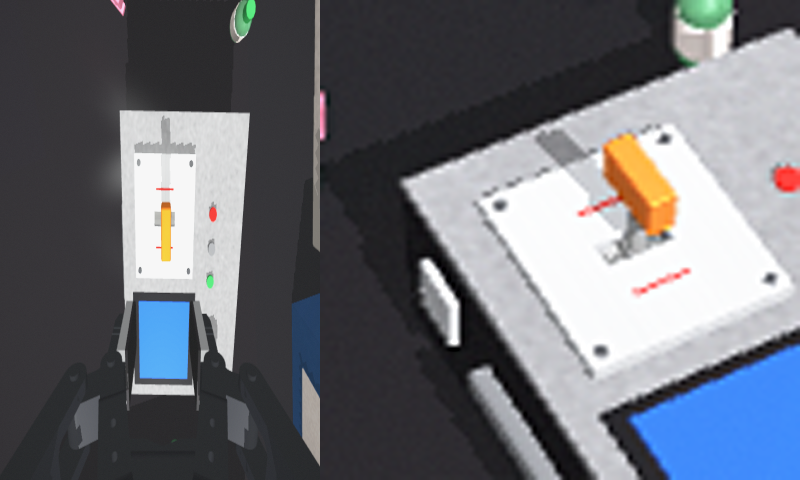

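The key stands upright and crosswise in the slot at side (331,246). That matches the expected handle-top pixel for a 12 mm seating depth, and the gripper is clear.

```bash
python3 -c "
from rig import arm
print(arm.sign_off())"
```

```text
the job is handed in; nothing more can be done
None
```

The T-key is in the lock cover, turned crosswise to the slot, released, and the job is handed in. The final pictures show it upright at about the 12 mm seating depth. The measured force stayed around 9 N during insertion, and nothing else was seen to move. The sign-off returned no verdict.

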